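Unlock and lift the hot dip-pot lid with the lid lifter

ROBOT

A 6-joint arm with a two-finger parallel gripper is mounted at the origin on a cart in front of the work surface, level with it; the furniture and walls round the work are solid. World frame = base frame: x ahead of the robot, y to its left, z up, the work surface at z = 0. Lengths are in m, angles in rad, forces in N, time in s.
With the tool pointing down it reaches from about 0.3 to 0.75 m from the base axis. Payload 8.5 kg.
Tool frame: the origin (TCP) lies on the centre line of the jaws, within the pads' length; the fingertips stand 11 mm ahead of it and the grasp point (between the pads) lies 8 mm behind it; z points along the fingers, y is the direction in which the jaws open and shut (so a half turn about z gives the same grasp; the last joint's range is limited). The gripper opens to 88 mm and grips with 3 to 60 N. Pads are 18 mm wide; open, the fingers measure 123 mm over their backs; the gripper's body (75 mm by 187 mm) begins 45 mm behind the grasp point.
Start: joints at [0.93, 0.381, 1.297, -0, 1.464, -0.215], TCP at [0.227, 0.501, 0.25] pointing down, gripper open.
Joint ranges: [-3.11, 3.11], [-0.89, 2.33], [0.22, 2.48], [-1.42, 4.56], [0.17, 2.85], [-2.88, 2.88]. Speed limits (rad/s): [2.39, 2.39, 3.14, 3.14, 3.14, 3.14].

INTERFACE

Orientations are given as a rotation vector (axis times angle).
In Python, from rig import env gives the robot as it stands.
- The arm moves only by the shell command python3 -m inch 'ROWS' [OPENING]. ROWS is JSON, a list of rows, each an object with "offset": the shift along the tool's x, y, z in cm, a list of three; "yaw": the turn about the tool's z in degrees. A call has exactly 10 rows; each row is the pose to reach, as a shift and turn from the pose commanded when the call began, along the tool's axes at that moment; what a row does not reach only later rows make up. A row lasts 1/12 s, in which the tool goes at most 41.7 mm and 7.16 degrees, less where a joint would pass 70% of its speed; a pose out of reach is approached as far as the arm can. A call with a gripper value outside its range is refused whole. OPENING is the opening, from 0 (shut) to 1 (fully open), set as the call begins (- or left out, the last holds). The fingers move at their own pace and stop on an object; the grip force is fixed at half the most. Time passes only in rows, so rows that repeat a pose let the fingers close, or fill a call up. It gives the time, the measured TCP pose, the force and the opening at its end, in the units of the state.
- env.state(): the state, without advancing time (a new reading comes with each control period).
- env.read_camera(name): name is "scene" or "top"; returns a dict with "color" (400x640x3 uint8, blue, green, red), "fx", "fy", "cx", "cy" (pixels), "k1" (the pictures are not rectified: a ray, as slopes to the right and down, at radius r is drawn at 1 + k1 r^2 times it, then the intrinsics apply), "xyz" and "attitude" of the camera in the world. Camera axes: x right, y up, looking along -z (the intrinsics and any distortion apply to the point x, -y, -z); pixel columns grow to the right and rows downward; lengths in m; the calibration is good to about 2 mm. A picture is of the moment at which its call begins. There is no depth.
- env.sign_off(): hands the job in, once; it reports no verdict.
Trained networks look in the newest picture that a camera, given by its name, has taken for a name from the list of things; names that differ only in an ending like _2 or _b are one class to them, and where a whole thing is asked for, a point or a joint stands for the part that bears it (a point fixed in the world has none). Each returns a list of dicts, best first, with "confidence" (0 to 1); they miss things now and then, are a little off and sometimes report something else, mostly with a low value. They report only what shows in the picture. A call takes as long as a camera call.
- env.look_for(camera, name): "rect" ([centre column, centre row, width, height] in pixels, round what is visible of it).
The state is a dict: "t": time; "joints": joint angles; "qd": joint speeds; "joint_efforts": joint torques, N m; "ee_pos": TCP position; "tcp_rot": TCP orientation; "wrist_force": force on the tool from outside, world axes, zero at the start; "torque": the same for the moment, N m; "finger_gap": opening from 0.0 (shut) to 1.0 (fully open).
Only numpy, scipy, OpenCV 4.12 (cv2) and the standard library are available. Lean on these libraries where they do the work, as an engineer would, in place of code of your own. Each camera call takes 0.05 s, during which the arm holds its last target. There are 200 camera calls.

TASK

The dip pot is hot: take the lid lifter from its stand, hook it under the loop on the pot's lid, and turn the lid, which comes free anticlockwise, feeling with light upward pulls for the spot where its hidden lugs let go, without wrenching it. Lift the lid off, keep it level, and set it down gently so that it is seated flat on the ring-shaped lid rest. Then unhook the lifter and stand it back in its stand; do not touch the lid or the pot with the gripper, and leave the loose things behind and beside the work alone.

Things in the scene. Friction and masses are not known exactly. Their poses are not given: they have to be found in the camera images.
- lifter_grip (a point): Lid lifter, loose hand tool of 0.15 kg, 164 mm tall, upright in its stand: black square grip (16 x 16 mm, 70 mm tall) at the top, thin round shaft below, dark steel two-pronged hook at the bottom. This point: centre of the grip, on the shaft's axis, 129 mm above the hook's underside. z runs up the shaft, x the way the prongs point.
- lifter_trough (a point): Floor of the lifter's hook, on the shaft's axis, 7 mm above the hook's underside. Two 7 mm prongs, 26 mm apart along y, are Js opening upward: rear uprights at x = -9 mm (they rise to 40 mm over the underside, then bend in to the shaft at 56 mm), upturned tips at x = +9 mm, their tops 13 mm over the underside. Clear trough 11 mm wide; hook overall 25 mm along x, 33 mm along y.
- lifter: The same lid lifter; origin on the shaft's axis at the underside of the hook, axes as above. Mind the fixed magnifier lamps round the work: one is clamped to the front edge left of the stand, its arm crossing the left of the worktop 0.34 to 0.39 m up; the other's arm rises to the right of the pot and rest.
- stand: Lifter stand, grey sheet-metal socket fixed to the worktop: base 80 x 86 mm, in its middle an open pocket, inside 31 mm along x and 40 mm along y, its floor 5 mm and its flared mouth 40 mm above the worktop. Origin: underside, below the pocket's centre. The lifter starts standing in it, axes along the stand's.
- lid: Lid, loose, 0.2 to 0.32 kg: round steel flange 92 mm across, 6 mm thick, loop handle on top; below it a 59 mm plug 17 mm deep with two lugs that reach 36.5 mm out along the lid's +x and -x, 11 to 16 mm below the flange. Origin: centre of the flange's underside; z up. It starts centred on the pot, flange on the rim, axes along the pot's.
- lid_bar (a point): Middle of the loop handle's bar, 33 mm above the lid's origin, axes as the lid's. The bar is straight, level, 7 mm round, runs along the lid's y across its middle and is free over 48 mm between two legs at y = +30 and -30 mm. The gap between bar and flange is 23 mm high. The lid balances under the middle of the bar.
- pot: Dip pot, hot, fixed to the worktop: round ribbed steel well 100 mm across on a 112 mm square foot, rim 50 mm above the worktop. Origin: underside, on the well's axis; z up.
- pot_mouth (a point): Centre of the pot's mouth, at rim height. A sprung collar hidden under the lid holds the lid's lugs down (2 mm of play, then 4.5 N per mm for 4 mm, then solid) except at two notches. Their angle is unknown: the lid comes free when turned anticlockwise from above (positive about z) by 0.35 to 1.35 rad, good to 0.1 rad; past it, it is held again. It turns easily. Feel with 5 to 10 N; over 25 N harms it.
- rest: Lid rest, fixed to the worktop: aluminium ring on three feet, 96 mm outside, 82 mm bore, top 30 mm above the worktop. Origin: on the worktop, on the ring's axis. A seated lid has its plug in the bore and its flange flat on the ring, lid origin 30 mm above the worktop, at any yaw.
- gauge_block: Bystander: ground steel step block 23 x 48 x 30 mm behind the work, loose. Origin at its underside.
- oil_bottle: Bystander: small oil bottle, 29 mm across, 66 mm tall, behind the work, loose. Origin at its underside.
- stamp: Bystander: waisted wooden hand stamp, 23 mm across, 53 mm tall, standing to the right of the lifter stand, loose. Origin at its underside.

How it is judged:
By the outcome, as a careful person would: the job done as asked, in the order asked, and still so for the second after the job is handed in, with the robot touching nothing.
It also fails if it takes over 72 s, if anything falls off the work surface, if the arm or the gripper's body presses on something with over 40 N, if the wrist force passes 120 N, or if a joint passes its speed limit or range.

## Working session

There is one attempt and no reset: what is moved stays moved. The work goes in short steps, Python scripts to look and compute and a shell command to move; the robot and the scene stay as the last step left them, time stands still between calls to the robot, and variables do not carry over. Pictures are saved under pics/ and viewed, about 8 in all and at most 12, crops included, and the job is handed in when it is done.

```bash
ls; mkdir -p pics
cat > h.py <<'E'
import numpy as np, cv2
from rig import env
from scipy.spatial.transform import Rotation as R
def K(c): return np.array([[c['fx'],0,c['cx']],[0,c['fy'],c['cy']],[0,0,1.]])
def att(c):
    a=np.array(c['attitude'],float)
    return a if a.shape==(3,3) else (R.from_rotvec(a).as_matrix() if a.size==3 else R.from_quat(a).as_matrix())
def ray(c,u,v):
    xd=np.array([(u-c['cx'])/c['fx'],(v-c['cy'])/c['fy']]); x=xd.copy()
    for _ in range(30): x=xd/(1+c['k1']*(x@x))
    return att(c)@np.array([x[0],-x[1],-1.])
def atz(c,u,v,z):
    d=ray(c,u,v); p=np.array(c['xyz']); return p+d*(z-p[2])/d[2]
def proj(c,P):
    q=att(c).T@(np.array(P,float)-np.array(c['xyz'])); x=np.array([q[0],-q[1]])/-q[2]
    x=x*(1+c['k1']*(x@x)); return np.array([c['fx']*x[0]+c['cx'],c['fy']*x[1]+c['cy']])
def tool(dw):  # world vec (m) -> tool cm
    return R.from_rotvec(env.state()['tcp_rot']).as_matrix().T@np.array(dw)*100
E
python3 - <<'E'
from h import *
np.set_printoptions(precision=4,suppress=True)
s=env.state();print(s)
for n in('scene','top'):
    c=env.read_camera(n);cv2.imwrite(f'pics/{n}0.png',c['color']);print(n,{k:v for k,v in c.items() if k!='color'})
    for o in ['lifter','lifter_grip','stand','lid','lid_bar','pot','rest','gauge_block','oil_bottle','stamp']:
        print(o,[(np.round(d['rect']),round(d['confidence'],2)) for d in env.look_for(n,o)[:2]])
E
```

```text
pics
{'t': 0.0, 'joints': array([ 0.9297,  0.3812,  1.2982, -0.    ,  1.4636, -0.2153]), 'qd': array([-0.0023, -0.0011, -0.0001, -0.0013,  0.002 ,  0.0005]), 'joint_efforts': array([ -0.001 , -43.7934, -22.456 ,   0.0713,   0.0352,  -0.0001]), 'ee_pos': array([0.227 , 0.5007, 0.2491]), 'tcp_rot': array([-0.6637, -3.0701,  0.0021]), 'wrist_force': array([ 0.0476,  0.0129, -0.1027]), 'torque': array([ 0.0105,  0.0159, -0.0179]), 'finger_gap': 0.9986681690299504}
scene {'fx': 511.03312062998816, 'fy': 511.03312062998816, 'cx': 316.86606219079073, 'cy': 199.32326541667086, 'k1': -0.12545730710946992, 'xyz': array([-0.1079, -0.4538,  0.7534]), 'attitude': array([ 0.8074, -0.469 , -0.9309])}
lifter [(array([249., 228.,  12.,  66.]), 0.73)]
lifter_grip [(array([250., 227.,  11.,  67.]), 0.78)]
stand [(array([250., 230.,  17.,  63.]), 0.63), (array([254., 265.,  55.,  35.]), 0.56)]
lid [(array([348., 237.,  46.,  37.]), 0.78), (array([254., 266.,  54.,  36.]), 0.58)]
lid_bar [(array([347., 236.,  42.,  37.]), 0.69)]
pot [(array([348., 262.,  72.,  45.]), 0.66), (array([348., 236.,  50.,  40.
[... 395 characters left out ...]
 array([ 0.43  , -0.0589,  0.9409]), 'attitude': array([ 0.1756, -0.1745, -1.5808])}
lifter [(array([276., 290.,  20.,  18.]), 0.68)]
lifter_grip [(array([274., 291.,  21.,  12.]), 0.53)]
stand [(array([278., 291.,  45.,  44.]), 0.61)]
lid [(array([349., 224.,  50.,  44.]), 0.95), (array([348., 228.,  66.,  66.]), 0.31)]
lid_bar [(array([351., 223.,  48.,  43.]), 0.93)]
pot [(array([349., 228.,  64.,  65.]), 0.59)]
rest [(array([270., 215.,  54.,  50.]), 0.8), (array([349., 229.,  66.,  64.]), 0.58)]
gauge_block [(array([315., 149.,  25.,  25.]), 0.63)]
oil_bottle [(array([280., 140.,  14.,  23.]), 0.8), (array([350., 223.,  46.,  45.]), 0.71)]
stamp [(array([366., 274.,  11.,   9.]), 0.63)]
```

Run:
```python
from h import *
a=cv2.imread('pics/top0.png')[100:340,200:440];cv2.imwrite('pics/topcrop.png',cv2.resize(a,None,fx=2.5,fy=2.5,interpolation=cv2.INTER_CUBIC))
a=cv2.imread('pics/scene0.png')[130:330,190:430];cv2.imwrite('pics/scenecrop.png',cv2.resize(a,None,fx=3,fy=3,interpolation=cv2.INTER_CUBIC))
```

```text
(no output)
```

View pics/topcrop.png

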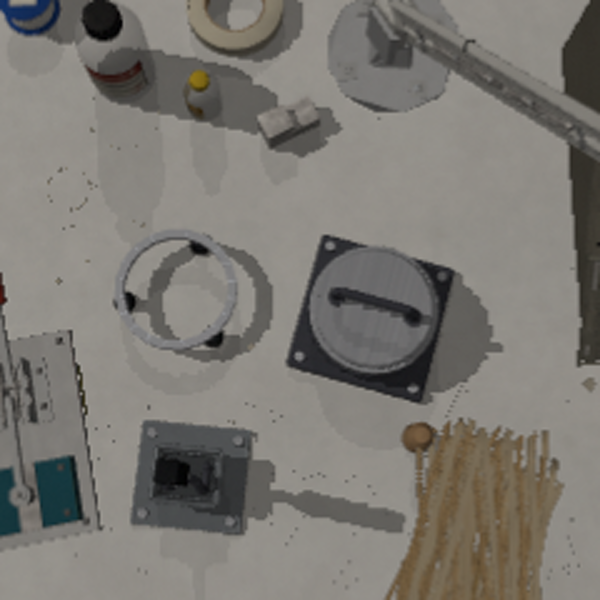

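View pics/scenecrop.png

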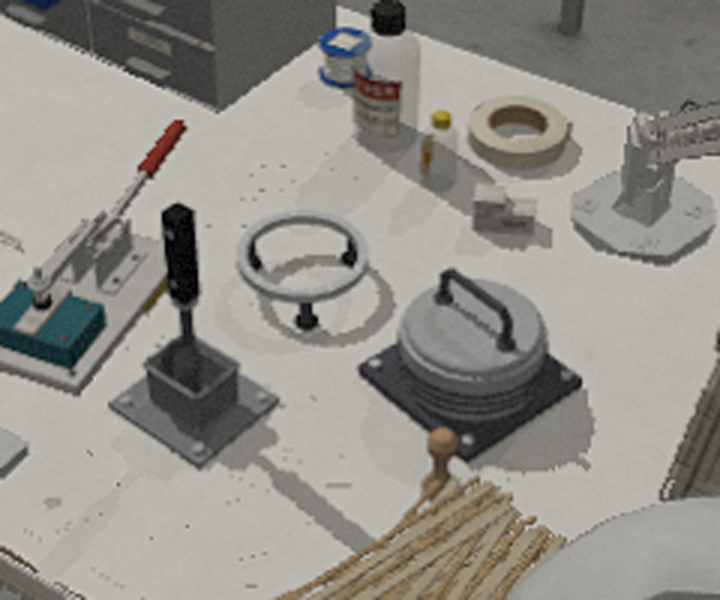

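View pics/scene0.png

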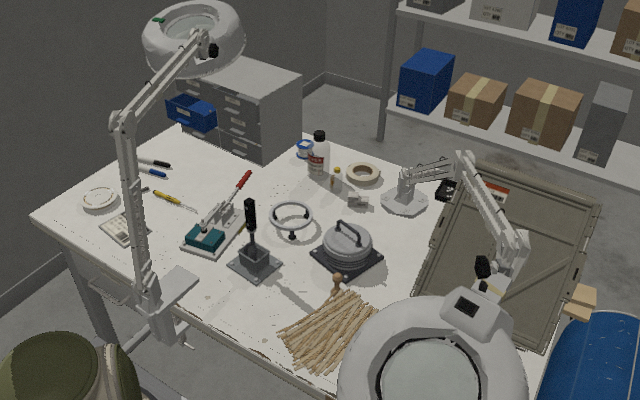

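Run:
```python
from h import *
np.set_printoptions(precision=4,suppress=True)
t=env.read_camera('top');s=env.read_camera('scene')
f=lambda p:(p[0]/2.5+200,p[1]/2.5+100)
g=lambda p:(p[0]/3+190,p[1]/3+130)
def quad(pts,z,c,ff):
    P=np.array([atz(c,*ff(p),z)[:2] for p in pts]);e=np.roll(P,-1,0)-P
    print('ctr',P.mean(0),'len',np.linalg.norm(e,axis=1),'ang',np.degrees(np.arctan2(e[:,1],e[:,0])))
quad([(147,421),(256,430),(244,534),(132,523)],0.005,t,f)
quad([(110,405),(200,466),(279,401),(190,343)],0.003,s,g)
print('pot');quad([(325,237),(454,269),(422,401),(289,363)],0.01,t,f)
quad([(360,370),(467,460),(582,382),(480,300)],0.01,s,g)
print('lid top',atz(t,*f((373,309)),.056),atz(s,*g((473,331)),.056))
print('bar',[atz(t,*f(p),.083) for p in((338,296),(412,315))])
print('rest',atz(t,*f((177,290)),.03),atz(s,*g((303,257)),.03))
print('grip top',atz(t,*f((171,474)),.169),atz(s,*g((180,211)),.169))
for n in ('block','bottle','stamp'):
    p={'block':(288,124),'bottle':(200,100),'stamp':(418,436)}[n];print(n,atz(t,*f(p),.04))
print(proj(s,[.227,.501,.25]),proj(t,[.227,.501,.25]))
b=cv2.resize(t['color'],None,fx=1.25,fy=1.25);cv2.imwrite('pics/top1.png',b)
a=s['color'][185:290,220:300];cv2.imwrite('pics/sc2.png',cv2.resize(a,None,fx=5.5,fy=5.5,interpolation=cv2.INTER_CUBIC))
```

```text
ctr [0.4482 0.0231] len [0.0866 0.0797 0.0873 0.0785] ang [-95.6915 172.8214  83.5214  -7.7192]
ctr [0.4484 0.0258] len [0.0846 0.0769 0.0859 0.0786] ang [-96.8915  -6.8503  81.9744 174.0769]
pot
ctr [ 0.5711 -0.1196] len [0.1077 0.1099 0.1093 0.1069] ang [-105.2794  164.0107   73.1201  -16.8392]
ctr [ 0.5678 -0.1222] len [0.1075 0.1096 0.1057 0.1134] ang [-107.1883  -16.473    70.7002  162.5809]
lid top [ 0.57   -0.1173  0.056 ] [ 0.5629 -0.1223  0.056 ]
bar [array([ 0.5759, -0.0898,  0.083 ]), array([ 0.5607, -0.1442,  0.083 ])]
rest [0.5919 0.0354 0.03  ] [0.5884 0.0321 0.03  ]
grip top [0.4468 0.0241 0.169 ] [0.4489 0.0255 0.169 ]
block [ 0.7245 -0.0544  0.04  ]
bottle [0.7461 0.0166 0.04  ]
stamp [ 0.4746 -0.1493  0.04  ]
[-15.6002 142.3662] [-113.7792  474.0876]
```

View pics/top1.png

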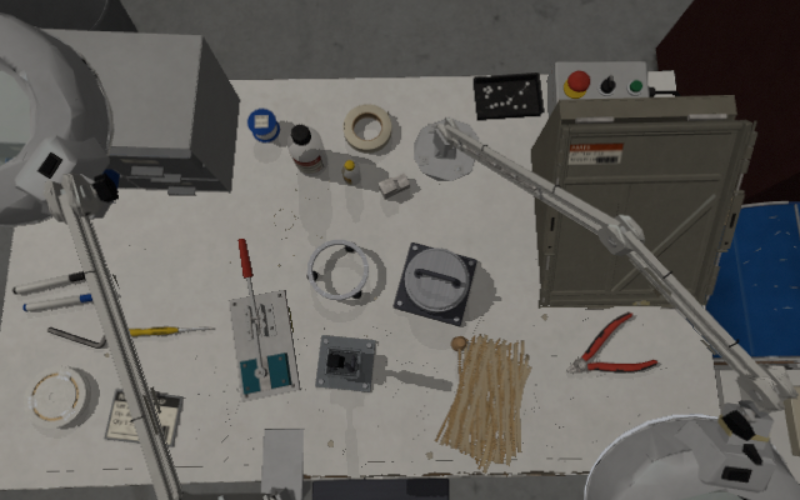

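View pics/sc2.png

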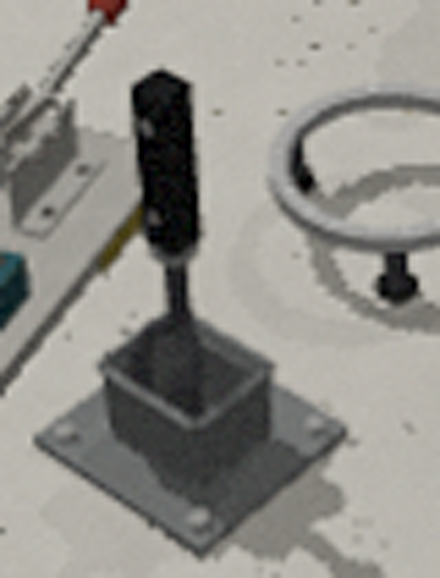

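Run:
```python
from h import *
np.set_printoptions(precision=3,suppress=True)
t=env.read_camera('top');s=env.read_camera('scene')
for z in(.3,.34,.39,.45): print(z,[atz(s,*p,z)[:2] for p in((125,120),(205,35))],[atz(t,*p,z)[:2] for p in((136,398),(100,290),(56,160),(30,130))])
print([atz(s,*p,0)[:2] for p in((165,330),(145,285))],'tray etc', atz(t,226,345,.0),atz(t,226,400,.0))
print([ (z,atz(t,355,103,z)[:2],atz(t,495,187,z)[:2]) for z in (.1,.2,.3)], atz(s,402,175,.1),atz(s,460,155,.25),atz(s,460,155,.2))
print(R.from_rotvec(env.state()['tcp_rot']).as_matrix())
```

```text
0.3 [array([0.382, 0.247]), array([0.771, 0.408])] [array([0.314, 0.176]), array([0.448, 0.233]), array([0.63, 0.31]), array([0.675, 0.351])]
0.34 [array([0.338, 0.185]), array([0.694, 0.332])] [array([0.321, 0.161]), array([0.447, 0.215]), array([0.617, 0.287]), array([0.66 , 0.325])]
0.39 [array([0.284, 0.108]), array([0.597, 0.237])] [array([0.33 , 0.143]), array([0.446, 0.192]), array([0.602, 0.258]), array([0.641, 0.293])]
0.45 [array([0.22 , 0.015]), array([0.48 , 0.123])] [array([0.341, 0.121]), array([0.444, 0.165]), array([0.583, 0.224]), array([0.618, 0.255])]
[array([0.228, 0.063]), array([0.285, 0.173])] tray etc [0.349 0.122 0.   ] [0.252 0.119 0.   ]
[(0.1, array([ 0.797, -0.133]), array([ 0.627, -0.384])), (0.2, array([ 0.754, -0.124]), array([ 0.603, -0.345])), (0.3, array([ 0.71 , -0.115]), array([ 0.58 , -0.307]))] [ 0.769 -0.141  0.1  ] [ 0.685 -0.275  0.25 ] [ 0.763 -0.258  0.2  ]
[[-0.911  0.413  0.   ]
 [ 0.413  0.911  0.   ]
 [-0.     0.    -1.   ]]
```

```bash
python3 -m inch '[{"offset":[0,0,-4],"yaw":0},{"offset":[0,0,-8],"yaw":0},{"offset":[0,0,-12],"yaw":0},{"offset":[0,0,-16],"yaw":0},{"offset":[0,0,-20],"yaw":0},{"offset":[0,0,-23],"yaw":0},{"offset":[-3,-2.6,-23],"yaw":0},{"offset":[-6,-5.2,-23],"yaw":0},{"offset":[-9,-7.7,-23],"yaw":0},{"offset":[-12,-10.3,-23],"yaw":0}]' 1
```

```text
t: 2.13
ee_pos: [0.2941, 0.356, 0.4797]
tcp_rot: [0.662, 3.071, 0.0]
wrist_force: [1.3, 0.5, 0.7]
finger_gap: 0.998
```

```bash
python3 -m inch '[{"offset":[-2.8,-2.4,0],"yaw":7},{"offset":[-5.6,-4.8,0],"yaw":14},{"offset":[-8.4,-7.2,0],"yaw":21},{"offset":[-11.2,-9.6,0],"yaw":28},{"offset":[-14,-12,0],"yaw":35},{"offset":[-16.8,-14.4,0],"yaw":42},{"offset":[-19.6,-16.8,0],"yaw":49},{"offset":[-22.4,-19.2,0],"yaw":56},{"offset":[-25.2,-21.6,0],"yaw":63},{"offset":[-27.7,-23.9,0],"yaw":70}]'
python3 -m inch '[{"offset":[0,0,4],"yaw":2.6},{"offset":[0,0,8],"yaw":2.6},{"offset":[0,0,12],"yaw":2.6},{"offset":[0,0,16],"yaw":2.6},{"offset":[0,0,20],"yaw":2.6},{"offset":[0,0,23],"yaw":2.6},{"offset":[0,0,25],"yaw":2.6},{"offset":[0,0,25],"yaw":2.6},{"offset":[0,0,25],"yaw":2.6},{"offset":[0,0,25],"yaw":2.6}]'
python3 - <<'E'
from h import *
s=env.state();M=R.from_rotvec(s['tcp_rot']).as_matrix();print(M.round(3),s['ee_pos'],s['wrist_force'],s['joints'].round(2))
c=env.read_camera('scene');cv2.imwrite('pics/s3.png',cv2.resize(c['color'][100:300,170:370],None,fx=3,fy=3))
E
```

```text
t: 2.97
ee_pos: [0.4479, 0.0234, 0.4797]
tcp_rot: [2.312, 2.127, 0.0]
wrist_force: [-0.3, 1.1, 0.9]
finger_gap: 1.001
t: 3.8
ee_pos: [0.4482, 0.0253, 0.2313]
tcp_rot: [2.351, 2.08, 0.002]
wrist_force: [1.1, 0.2, -0.5]
finger_gap: 0.997
[[ 0.122  0.993  0.002]
 [ 0.993 -0.122 -0.001]
 [-0.     0.003 -1.   ]] [0.4481686  0.02529278 0.23125419] [ 1.13623393  0.24884873 -0.53137201] [-0.21  0.22  1.59  0.    1.33 -0.09]
```

View pics/s3.png

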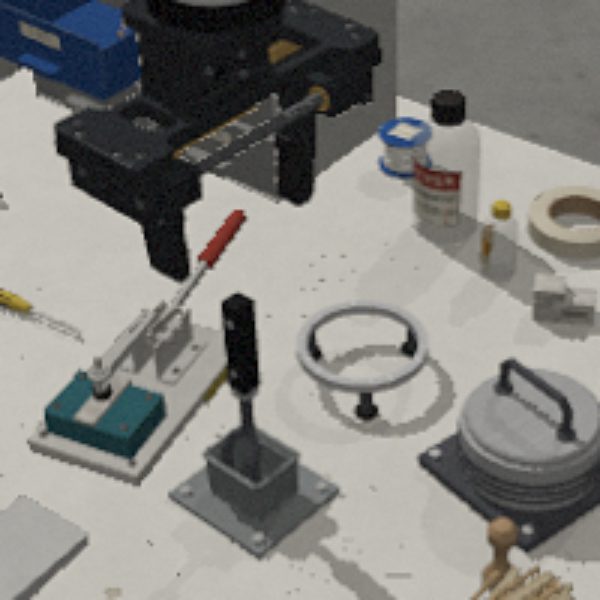

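```bash
python3 -m inch '[{"offset":[0,0,2],"yaw":0},{"offset":[0,0,4],"yaw":0},{"offset":[0,0,6],"yaw":0},{"offset":[0,0,8],"yaw":0},{"offset":[0,0,9.5],"yaw":0},{"offset":[0,0,10.5],"yaw":0},{"offset":[0,0,10.5],"yaw":0},{"offset":[0,0,10.5],"yaw":0},{"offset":[0,0,10.5],"yaw":0},{"offset":[0,0,10.5],"yaw":0}]'
python3 -m inch '[{"offset":[0,0,0],"yaw":0},{"offset":[0,0,0],"yaw":0},{"offset":[0,0,0],"yaw":0},{"offset":[0,0,0],"yaw":0},{"offset":[0,0,0],"yaw":0},{"offset":[0,0,0],"yaw":0},{"offset":[0,0,0],"yaw":0},{"offset":[0,0,0],"yaw":0},{"offset":[0,0,0],"yaw":0},{"offset":[0,0,0],"yaw":0}]' 0
```

```text
t: 4.68
ee_pos: [0.4481, 0.0253, 0.1259]
tcp_rot: [2.351, 2.081, 0.002]
wrist_force: [-0.2, 0.2, -0.8]
finger_gap: 0.997
t: 5.52
ee_pos: [0.4475, 0.0254, 0.1247]
tcp_rot: [2.353, 2.082, -0.0]
wrist_force: [0.1, -0.3, -0.4]
finger_gap: 0.262
```

```bash
python3 -m inch '[{"offset":[0,0,0],"yaw":0},{"offset":[0,0,0],"yaw":0},{"offset":[0,0,0],"yaw":0},{"offset":[0,0,0],"yaw":0},{"offset":[0,0,0],"yaw":0},{"offset":[0,0,0],"yaw":0},{"offset":[0,0,0],"yaw":0},{"offset":[0,0,0],"yaw":0},{"offset":[0,0,0],"yaw":0},{"offset":[0,0,0],"yaw":0}]'
```

```text
t: 6.35
ee_pos: [0.4474, 0.0254, 0.1247]
tcp_rot: [-2.353, -2.082, 0.0]
wrist_force: [0.0, 0.1, 0.1]
finger_gap: 0.183
```

```bash
python3 -m inch '[{"offset":[0,0,-0.7],"yaw":0},{"offset":[0,0,-1.5],"yaw":0},{"offset":[0,0,-2.5],"yaw":0},{"offset":[0,0,-3.5],"yaw":0},{"offset":[0,0,-5],"yaw":0},{"offset":[0,0,-7],"yaw":0},{"offset":[0,0,-9],"yaw":0},{"offset":[0,0,-11],"yaw":0},{"offset":[0,0,-12],"yaw":0},{"offset":[0,0,-12],"yaw":0}]'
python3 - <<'E'
from h import *
np.set_printoptions(precision=4,suppress=True)
s=env.state();M=R.from_rotvec(s['tcp_rot']).as_matrix();print(M.round(3),s['ee_pos'],s['wrist_force'],s['finger_gap'])
c=env.read_camera('scene')
p=s['ee_pos']
for z in(-.121,-.114,-.108): print(z,proj(c,p+[0,0,z]))
print([proj(c,p+np.array([.992*a+.122*b,-.122*a+.992*b,-.118])) for a,b in((.009,.013),(.009,-.013),(-.009,.013),(-.009,-.013))])
u,v=proj(c,p+[0,0,-.08]).astype(int);print(u,v)
cv2.imwrite('pics/s4.png',cv2.resize(c['color'][v-40:v+40,u-40:u+40],None,fx=7,fy=7,interpolation=cv2.INTER_CUBIC))
E
```

```text
t: 7.18
ee_pos: [0.4481, 0.0253, 0.2475]
tcp_rot: [2.35, 2.079, 0.005]
wrist_force: [0.1, -0.4, -1.8]
finger_gap: 0.174
[[ 0.122  0.993  0.005]
 [ 0.993 -0.122 -0.001]
 [-0.     0.005 -1.   ]] [0.4481 0.0253 0.2475] [ 0.1297 -0.4335 -1.786 ] 0.17366357946768995
-0.121 [251.1999 218.2656]
-0.114 [250.9718 215.4244]
-0.108 [250.775  212.9681]
[array([249.5797, 211.8051]), array([259.4413, 217.6097]), array([242.7896, 216.4929]), array([252.665 , 222.4281])]
249 201
```

View pics/s4.png

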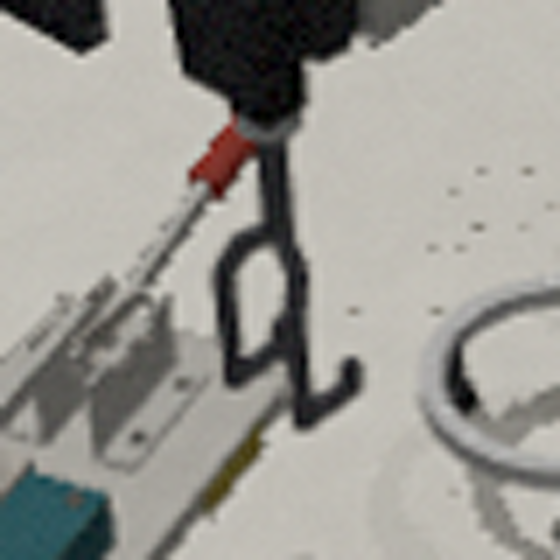

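```bash
python3 -m inch '[{"offset":[-2,1.5,0],"yaw":2},{"offset":[-4,3,0],"yaw":4},{"offset":[-6,4.6,0],"yaw":6},{"offset":[-8,6.2,0],"yaw":8},{"offset":[-10,7.8,0],"yaw":9.4},{"offset":[-12.1,9.3,0],"yaw":9.4},{"offset":[-12.1,9.3,0],"yaw":9.4},{"offset":[-12.1,9.3,1],"yaw":9.4},{"offset":[-12.1,9.3,2],"yaw":9.4},{"offset":[-12.1,9.3,3],"yaw":9.4}]'
python3 -m inch '[{"offset":[0,0,0.8],"yaw":0},{"offset":[0,0,1.5],"yaw":0},{"offset":[0,0,2.2],"yaw":0},{"offset":[0,0,2.8],"yaw":0},{"offset":[0,0,3.2],"yaw":0},{"offset":[0,0,3.5],"yaw":0},{"offset":[0,0,3.5],"yaw":0},{"offset":[0,0,3.5],"yaw":0},{"offset":[0,0,3.5],"yaw":0},{"offset":[0,0,3.5],"yaw":0}]'
cat > look.py <<'E'
from h import *
import sys
np.set_printoptions(precision=4,suppress=True)
s=env.state();M=R.from_rotvec(s['tcp_rot']).as_matrix();p=s['ee_pos'];ya=np.arctan2(M[1,1],M[0,1])
print('yang',np.degrees(ya),p,s['wrist_force'],s['finger_gap'])
c=env.read_camera('scene');im=c['color'].copy()
ex=np.array([np.cos(ya),np.sin(ya),0]);ey=np.array([-np.sin(ya),np.cos(ya),0]);ez=np.array([0,0,1.])
o=p-[0,0,.1205]
u,v=proj(c,o+[0,0,.02]).astype(int);F=7
im=cv2.resize(im[v-40:v+40,u-50:u+50],None,fx=F,fy=F,interpolation=cv2.INTER_CUBIC)
def dot(P,col):
    a=(proj(c,P)-[u-50,v-40]+.5)*F;cv2.circle(im,tuple(int(q) for q in a),3,col,-1)
for b in(.013,-.013):
    for a,z in((.009,.0095),(.009,.0035),(-.009,.0035),(-.009,.036)): dot(o+ex*a+ey*b+ez*z,(0,0,255))
if len(sys.argv)>4:
    L=np.array([float(q) for q in sys.argv[2:5]]);g=np.radians(float(sys.argv[5]));bx=np.array([-np.sin(g),np.cos(g),0])
    for q in(-.03,0,.03): dot(L+bx*q+ez*.033,(0,255,0))
    for t in np.linspace(0,6.2,24): dot(L+.046*np.array([np.cos(t),np.sin(t),0])+ez*.006,(255,0,0))
cv2.imwrite(f'pics/{sys.argv[1]}.png',im)
E
python3 look.py s5 .5695 -.119 .05 -16.4
```

```text
t: 8.07
ee_pos: [0.5244, -0.1055, 0.2135]
tcp_rot: [-2.514, -1.881, 0.001]
wrist_force: [-0.1, -0.7, -1.4]
finger_gap: 0.183
t: 8.9
ee_pos: [0.5252, -0.106, 0.1801]
tcp_rot: [2.515, 1.882, 0.001]
wrist_force: [0.2, 0.7, -2.4]
finger_gap: 0.181
yang -16.396566862268006 [ 0.5252 -0.106   0.1801] [ 0.2479  0.7164 -2.3518] 0.18067566329192852
```

View pics/s5.png

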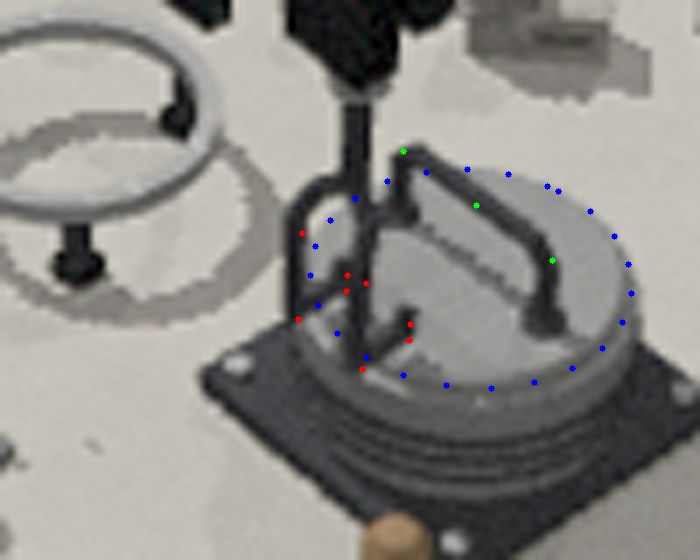

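```bash
python3 -m inch '[{"offset":[0,0.8,0],"yaw":0},{"offset":[0,1.6,0],"yaw":0},{"offset":[0,2.4,0],"yaw":0},{"offset":[0,3.2,0],"yaw":0},{"offset":[0,3.8,0],"yaw":0},{"offset":[0,4.2,0],"yaw":0},{"offset":[0,4.4,0],"yaw":0},{"offset":[0,4.6,0],"yaw":0},{"offset":[0,4.6,0],"yaw":0},{"offset":[0,4.6,0],"yaw":0}]'
python3 look.py s6 .5695 -.119 .05 -16.4
```

```text
t: 9.78
ee_pos: [0.5691, -0.1189, 0.1798]
tcp_rot: [-2.515, -1.882, 0.0]
wrist_force: [0.9, -0.2, -2.1]
finger_gap: 0.179
yang -16.39195480121886 [ 0.5691 -0.1189  0.1798] [ 0.8636 -0.1559 -2.0665] 0.1794674891931827
```

View pics/s6.png

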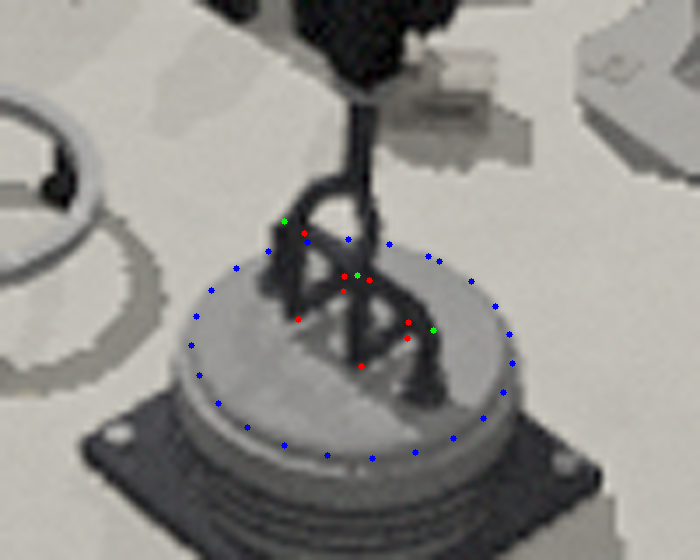

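```bash
python3 -m inch '[{"offset":[0,0,-0.4],"yaw":0},{"offset":[0,0,-0.8],"yaw":0},{"offset":[0,0,-1.1],"yaw":0},{"offset":[0,0,-1.2],"yaw":0},{"offset":[0,0,-1.3],"yaw":0},{"offset":[0,0,-1.4],"yaw":0},{"offset":[0,0,-1.5],"yaw":0},{"offset":[0,0,-1.5],"yaw":0},{"offset":[0,0,-1.5],"yaw":0},{"offset":[0,0,-1.5],"yaw":0}]'
python3 -m inch '[{"offset":[0,0,0],"yaw":0},{"offset":[0,0,-0.05],"yaw":0},{"offset":[0,0,-0.1],"yaw":0},{"offset":[0,0,-0.15],"yaw":0},{"offset":[0,0,-0.2],"yaw":0},{"offset":[0,0,-0.2],"yaw":0},{"offset":[0,0,-0.2],"yaw":0},{"offset":[0,0,-0.2],"yaw":0},{"offset":[0,0,-0.2],"yaw":0},{"offset":[0,0,-0.2],"yaw":0}]'
```

```text
t: 10.67
ee_pos: [0.5691, -0.119, 0.1945]
tcp_rot: [-2.515, -1.882, 0.0]
wrist_force: [-0.8, -0.1, -4.8]
finger_gap: 0.181
t: 11.5
ee_pos: [0.569, -0.1189, 0.1964]
tcp_rot: [-2.515, -1.882, 0.001]
wrist_force: [1.2, -0.9, -13.1]
finger_gap: 0.182
```

```bash
python3 -m inch '[{"offset":[0,0,0.3],"yaw":0},{"offset":[0,0,0.3],"yaw":-5},{"offset":[0,0,0.3],"yaw":-10},{"offset":[0,0,0.3],"yaw":-15},{"offset":[0,0,0.3],"yaw":-20},{"offset":[0,0,0.3],"yaw":-20},{"offset":[0,0,0.15],"yaw":-20},{"offset":[0,0,0],"yaw":-20},{"offset":[0,0,0],"yaw":-20},{"offset":[0,0,0],"yaw":-20}]'
python3 -m inch '[{"offset":[0,0,0.3],"yaw":0},{"offset":[0,0,0.3],"yaw":-3},{"offset":[0,0,0.3],"yaw":-6},{"offset":[0,0,0.3],"yaw":-8},{"offset":[0,0,0.3],"yaw":-8},{"offset":[0,0,0.2],"yaw":-8},{"offset":[0,0,0.1],"yaw":-8},{"offset":[0,0,0],"yaw":-8},{"offset":[0,0,0],"yaw":-8},{"offset":[0,0,0],"yaw":-8}]'
```

```text
t: 12.33
ee_pos: [0.5692, -0.119, 0.1963]
tcp_rot: [-2.152, -2.289, 0.0]
wrist_force: [2.1, -0.6, -11.3]
finger_gap: 0.178
t: 13.17
ee_pos: [0.5691, -0.1189, 0.1963]
tcp_rot: [-1.986, -2.434, 0.0]
wrist_force: [2.5, -0.9, -10.7]
finger_gap: 0.179
```

Still held at 20° and 28°. I'll go one step at a time.

```bash
python3 -m inch '[{"offset":[0,0,0.3],"yaw":0},{"offset":[0,0,0.3],"yaw":-3},{"offset":[0,0,0.3],"yaw":-6},{"offset":[0,0,0.3],"yaw":-8},{"offset":[0,0,0.3],"yaw":-8},{"offset":[0,0,0.2],"yaw":-8},{"offset":[0,0,0.1],"yaw":-8},{"offset":[0,0,0],"yaw":-8},{"offset":[0,0,0],"yaw":-8},{"offset":[0,0,0],"yaw":-8}]'
```

```text
t: 14.0
ee_pos: [0.5691, -0.119, 0.1963]
tcp_rot: [-1.811, -2.566, 0.0]
wrist_force: [1.1, -0.8, -12.3]
finger_gap: 0.179
```

```bash
python3 look.py s7 .5695 -.119 .052 19
```

```text
yang 19.58322726334283 [ 0.5691 -0.119   0.1963] [  1.0823  -0.7912 -12.2533] 0.17925665850810696
```

View pics/s7.png

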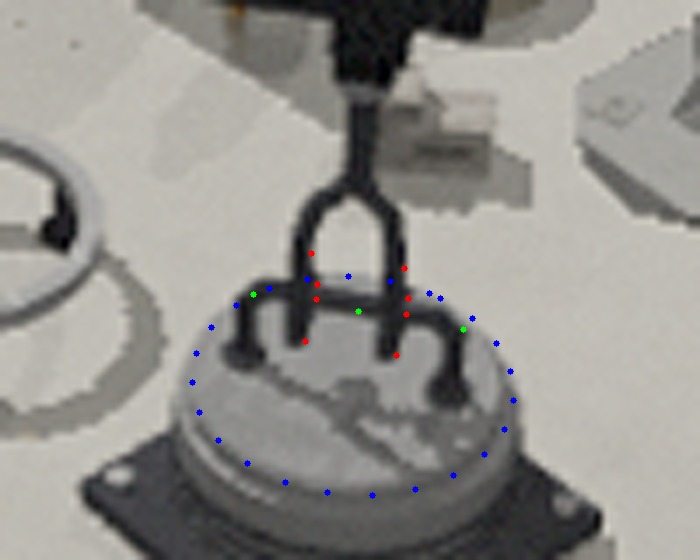

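```bash
python3 -m inch '[{"offset":[0,0,0.3],"yaw":0},{"offset":[0,0,0.3],"yaw":-3},{"offset":[0,0,0.3],"yaw":-6},{"offset":[0,0,0.3],"yaw":-8},{"offset":[0,0,0.3],"yaw":-8},{"offset":[0,0,0.2],"yaw":-8},{"offset":[0,0,0.1],"yaw":-8},{"offset":[0,0,0],"yaw":-8},{"offset":[0,0,0],"yaw":-8},{"offset":[0,0,0],"yaw":-8}]'
```

```text
t: 14.88
ee_pos: [0.5691, -0.1189, 0.1963]
tcp_rot: [-1.627, -2.686, -0.0]
wrist_force: [3.2, -0.4, -11.9]
finger_gap: 0.178
```

```bash
python3 -m inch '[{"offset":[0,0,0.3],"yaw":0},{"offset":[0,0,0.3],"yaw":-3},{"offset":[0,0,0.3],"yaw":-6},{"offset":[0,0,0.3],"yaw":-8},{"offset":[0,0,0.3],"yaw":-8},{"offset":[0,0,0.2],"yaw":-8},{"offset":[0,0,0.1],"yaw":-8},{"offset":[0,0,0],"yaw":-8},{"offset":[0,0,0],"yaw":-8},{"offset":[0,0,0],"yaw":-8}]'
```

```text
t: 15.72
ee_pos: [0.5693, -0.1189, 0.1963]
tcp_rot: [-1.436, -2.794, -0.001]
wrist_force: [4.1, -0.2, -11.9]
finger_gap: 0.177
```

```bash
python3 -m inch '[{"offset":[0,0,0.3],"yaw":0},{"offset":[0,0,0.3],"yaw":-3},{"offset":[0,0,0.3],"yaw":-6},{"offset":[0,0,0.3],"yaw":-8},{"offset":[0,0,0.3],"yaw":-8},{"offset":[0,0,0.2],"yaw":-8},{"offset":[0,0,0.1],"yaw":-8},{"offset":[0,0,0],"yaw":-8},{"offset":[0,0,0],"yaw":-8},{"offset":[0,0,0],"yaw":-8}]'
```

```text
t: 16.55
ee_pos: [0.5693, -0.1188, 0.1963]
tcp_rot: [-1.238, -2.887, -0.001]
wrist_force: [5.2, 0.1, -12.4]
finger_gap: 0.177
```

```bash
python3 -m inch '[{"offset":[0,0,0.3],"yaw":0},{"offset":[0,0,0.3],"yaw":-3},{"offset":[0,0,0.3],"yaw":-6},{"offset":[0,0,0.3],"yaw":-8},{"offset":[0,0,0.3],"yaw":-8},{"offset":[0,0,0.2],"yaw":-8},{"offset":[0,0,0.1],"yaw":-8},{"offset":[0,0,0],"yaw":-8},{"offset":[0,0,0],"yaw":-8},{"offset":[0,0,0],"yaw":-8}]'; python3 -c "
from h import *
s=env.state();print(s['torque'],s['joints'])"
```

```text
t: 17.38
ee_pos: [0.5691, -0.1188, 0.1963]
tcp_rot: [-1.033, -2.966, -0.001]
wrist_force: [4.1, 1.8, -12.3]
finger_gap: 0.175
[ 0.61235966 -1.00957426 -0.08398095] [-4.09422958e-01  4.77414028e-01  1.29688111e+00  4.06402348e-04
  1.36814513e+00 -1.30988472e+00]
```

```bash
python3 -m inch '[{"offset":[0,0,0.3],"yaw":0},{"offset":[0,0,0.3],"yaw":-3},{"offset":[0,0,0.3],"yaw":-6},{"offset":[0,0,0.3],"yaw":-8},{"offset":[0,0,0.3],"yaw":-8},{"offset":[0,0,0.2],"yaw":-8},{"offset":[0,0,0.1],"yaw":-8},{"offset":[0,0,0],"yaw":-8},{"offset":[0,0,0],"yaw":-8},{"offset":[0,0,0],"yaw":-8}]'
```

```text
t: 18.22
ee_pos: [0.5689, -0.1193, 0.1967]
tcp_rot: [-0.824, -3.031, 0.001]
wrist_force: [0.1, 0.0, -4.9]
finger_gap: 0.18
```

```bash
python3 -m inch '[{"offset":[0,0,0],"yaw":-1},{"offset":[0,0,0],"yaw":-2},{"offset":[0,0,-0.1],"yaw":-2},{"offset":[0,0,-0.2],"yaw":-2},{"offset":[0,0,-0.3],"yaw":-2},{"offset":[0,0,-0.3],"yaw":-2},{"offset":[0,0,-0.3],"yaw":-2},{"offset":[0,0,-0.3],"yaw":-2},{"offset":[0,0,-0.3],"yaw":-2},{"offset":[0,0,-0.3],"yaw":-2}]'
```

```text
t: 19.05
ee_pos: [0.5691, -0.119, 0.1996]
tcp_rot: [-0.771, -3.045, 0.0]
wrist_force: [-0.9, -2.6, -8.2]
finger_gap: 0.179
```

```bash
python3 -m inch '[{"offset":[0,0,-0.05],"yaw":0},{"offset":[0,0,-0.1],"yaw":0},{"offset":[0,0,-0.1],"yaw":0},{"offset":[0,0,-0.1],"yaw":0},{"offset":[0,0,-0.1],"yaw":0},{"offset":[0,0,-0.1],"yaw":0},{"offset":[0,0,-0.1],"yaw":0},{"offset":[0,0,-0.1],"yaw":0},{"offset":[0,0,-0.1],"yaw":0},{"offset":[0,0,-0.1],"yaw":0}]'; python3 -c "
from h import *
s=env.state();print(s['torque'],s['wrist_force'],s['ee_pos'])"
```

```text
t: 19.88
ee_pos: [0.5692, -0.119, 0.2008]
tcp_rot: [0.771, 3.046, 0.0]
wrist_force: [0.5, 0.1, -4.7]
finger_gap: 0.179
[-0.04365543 -0.18473125 -0.00058498] [ 0.46631061  0.13241504 -4.71618644] [ 0.56919329 -0.11900264  0.20075505]
```

```bash
python3 -m inch '[{"offset":[0,0,-0.2],"yaw":0},{"offset":[0,0,-0.5],"yaw":0},{"offset":[0,0,-0.9],"yaw":0},{"offset":[0,0,-1.4],"yaw":0},{"offset":[0,0,-2],"yaw":0},{"offset":[0,0,-2.7],"yaw":0},{"offset":[0,0,-3.4],"yaw":0},{"offset":[0,0,-4.1],"yaw":0},{"offset":[0,0,-4.8],"yaw":0},{"offset":[0,0,-5.2],"yaw":0}]'
python3 - <<'E'
from h import *
np.set_printoptions(precision=4,suppress=True)
print(env.state()['wrist_force'])
t=env.read_camera('top');s=env.read_camera('scene')
# red handle tip triangulation
a,b=np.array(t['xyz']),np.array(s['xyz']);d=ray(t,193,193);e=ray(s,190+183/3,130+123/3)
k=np.linalg.lstsq(np.c_[d,-e],b-a,rcond=None)[0];print(a+d*k[0],b+e*k[1])
for nm,c,z in(('top',t,0),('scene',s,0)):
    im=c['color'].copy();L=np.array([.590,.034,.03])
    u,v=proj(c,L).astype(int)
    crop=cv2.resize(im[v-40:v+40,u-50:u+50],None,fx=4,fy=4,interpolation=cv2.INTER_CUBIC)
    for th in np.linspace(0,6.2,24):
        for r,col in((.048,(0,0,255)),(.041,(255,0,0))):
            q=(proj(c,L+r*np.array([np.cos(th),np.sin(th),0]))-[u-50,v-40]+.5)*4;cv2.circle(crop,tuple(int(w) for w in q),2,col,-1)
    if nm=='top':A=crop
cv2.imwrite('pics/rest.png',np.hstack([A,crop]))
E
```

```text
t: 20.72
ee_pos: [0.5693, -0.1191, 0.2541]
tcp_rot: [0.77, 3.044, -0.0]
wrist_force: [0.5, 0.0, -4.3]
finger_gap: 0.178
[ 0.4536  0.0228 -4.3465]
[0.6333 0.1811 0.0643] [0.6365 0.1769 0.0638]
```

View pics/rest.png

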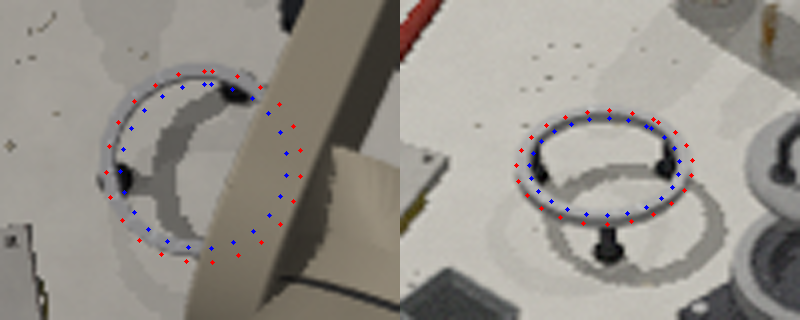

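```bash
python3 -m inch '[{"offset":[0.2,0.5,0],"yaw":0},{"offset":[0.6,1.6,0],"yaw":0},{"offset":[1.3,3.4,0],"yaw":0},{"offset":[2.1,5.6,0],"yaw":0},{"offset":[3.0,7.9,0],"yaw":0},{"offset":[3.8,10.1,0],"yaw":0},{"offset":[4.5,12,0],"yaw":0},{"offset":[5.0,13.4,0],"yaw":0},{"offset":[5.4,14.3,0],"yaw":0},{"offset":[5.5,14.6,0],"yaw":0}]'
python3 -m inch '[{"offset":[0,0,0.3],"yaw":0},{"offset":[0,0,0.8],"yaw":0},{"offset":[0,0,1.4],"yaw":0},{"offset":[0,0,2.1],"yaw":0},{"offset":[0,0,2.8],"yaw":0},{"offset":[0,0,3.4],"yaw":0},{"offset":[0,0,3.8],"yaw":0},{"offset":[0,0,4],"yaw":0},{"offset":[0,0,4],"yaw":0},{"offset":[0,0,4],"yaw":0}]'
python3 look.py s8 .590 .0352 .071 61.6
```

```text
t: 21.65
ee_pos: [0.59, 0.0377, 0.2524]
tcp_rot: [-0.767, -3.046, -0.001]
wrist_force: [0.6, 0.4, -4.2]
finger_gap: 0.177
t: 22.48
ee_pos: [0.5903, 0.0356, 0.2129]
tcp_rot: [0.77, 3.045, 0.0]
wrist_force: [-0.5, 0.9, -4.8]
finger_gap: 0.185
yang 61.604249142174766 [0.5903 0.0356 0.2129] [-0.5386  0.8505 -4.807 ] 0.18486125637853168
```

View pics/s8.png

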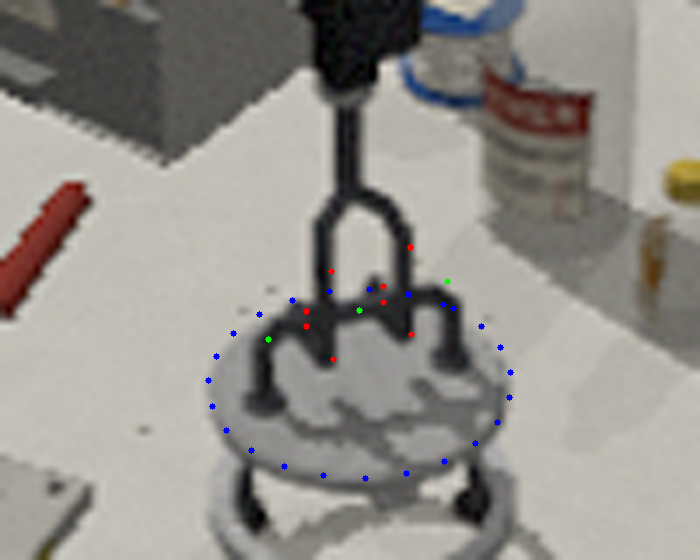

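```bash
python3 -m inch '[{"offset":[0,0,0.5],"yaw":0},{"offset":[0,0,1],"yaw":0},{"offset":[0,0,1.5],"yaw":0},{"offset":[0,0,2],"yaw":0},{"offset":[0,0,2.5],"yaw":0},{"offset":[0,0,2.8],"yaw":0},{"offset":[0,0,3.1],"yaw":0},{"offset":[0,0,3.3],"yaw":0},{"offset":[0,0,3.5],"yaw":0},{"offset":[0,0,3.5],"yaw":0}]'
python3 -m inch '[{"offset":[0,0,0.1],"yaw":0},{"offset":[0,0,0.2],"yaw":0},{"offset":[0,0,0.3],"yaw":0},{"offset":[0,0,0.4],"yaw":0},{"offset":[0,0,0.5],"yaw":0},{"offset":[0,0,0.6],"yaw":0},{"offset":[0,0,0.7],"yaw":0},{"offset":[0,0,0.7],"yaw":0},{"offset":[0,0,0.7],"yaw":0},{"offset":[0,0,0.7],"yaw":0}]'
python3 -c "
from h import *
s=env.state();print(s['torque'],s['wrist_force'],s['ee_pos'])"
```

```text
t: 23.37
ee_pos: [0.5904, 0.0358, 0.1777]
tcp_rot: [0.77, 3.045, 0.001]
wrist_force: [0.9, 1.2, -2.1]
finger_gap: 0.181
t: 24.2
ee_pos: [0.5902, 0.0356, 0.1708]
tcp_rot: [-0.771, -3.046, 0.0]
wrist_force: [-0.3, 0.4, -2.1]
finger_gap: 0.178
[ 0.03532761 -0.0529403   0.03611929] [-0.30533471  0.3936894  -2.10435217] [0.59017503 0.03555601 0.1707586 ]
```

```bash
cat > avg.py <<'E'
from h import *
F=[]
for _ in range(6): env.read_camera('top');F.append(env.state()['wrist_force'])
print('avg',np.mean(F,0).round(2),env.state()['ee_pos'].round(4))
E
python3 avg.py
python3 -m inch '[{"offset":[0,0,-0.1],"yaw":0},{"offset":[0,0,-0.2],"yaw":0},{"offset":[0,0,-0.3],"yaw":0},{"offset":[0,0,-0.4],"yaw":0},{"offset":[0,0,-0.4],"yaw":0},{"offset":[0,0,-0.4],"yaw":0},{"offset":[0,0,-0.4],"yaw":0},{"offset":[0,0,-0.4],"yaw":0},{"offset":[0,0,-0.4],"yaw":0},{"offset":[0,0,-0.4],"yaw":0}]'
python3 avg.py
python3 - <<'E'
from h import *
for n in('scene','top'):
    c=env.read_camera(n)
    print(n,[(np.round(d['rect'],1),round(d['confidence'],2)) for d in env.look_for(n,'lid')[:2]])
    for z in(.030,.035,.047):
        L=np.array([.5902,.0356,z]);P=np.array([proj(c,L+[.046*np.cos(t),.046*np.sin(t),h]) for t in np.linspace(0,6.28,60) for h in(0,.006)]+[proj(c,L+[-.88*q,.476*q,.0365]) for q in(-.03,.03)])
        print(z,(P.max(0)+P.min(0))/2,P.max(0)-P.min(0))
E
```

```text
avg [ 0.01  0.08 -1.21] [0.5902 0.0356 0.1708]
t: 25.33
ee_pos: [0.5903, 0.0356, 0.1748]
tcp_rot: [0.77, 3.045, 0.0]
wrist_force: [2.6, 1.0, -0.7]
finger_gap: 0.179
avg [ 1.83  1.84 -1.47] [0.5902 0.0356 0.1747]
scene [(array([289.1, 212.1,  46.1,  28.9]), 0.9)]
0.03 [290.07744314 213.13842415] [42.25719495 31.17937846]
0.035 [290.04758288 211.34717499] [42.37710741 31.22993948]
0.047 [289.97555474 207.00564859] [42.667159   31.35033363]
top [(array([268.4, 221. ,  49.6,  28.4]), 0.5)]
0.03 [270.44317775 216.7947897 ] [47.09354008 46.61973677]
0.035 [270.17868369 216.35686834] [47.34666937 46.86078822]
0.047 [269.53219955 215.28661949] [47.96546    47.44965342]
```

```bash
python3 -m inch '[{"offset":[0,0,-0.1],"yaw":0},{"offset":[0,0,-0.2],"yaw":0},{"offset":[0,0,-0.3],"yaw":0},{"offset":[0,0,-0.3],"yaw":0},{"offset":[0,0,-0.3],"yaw":0},{"offset":[0,0,-0.3],"yaw":0},{"offset":[0,0,-0.3],"yaw":0},{"offset":[0,0,-0.3],"yaw":0},{"offset":[0,0,-0.3],"yaw":0},{"offset":[0,0,-0.3],"yaw":0}]'
python3 avg.py
python3 -m inch '[{"offset":[0,0,-0.1],"yaw":0},{"offset":[0,0,-0.2],"yaw":0},{"offset":[0,0,-0.3],"yaw":0},{"offset":[0,0,-0.4],"yaw":0},{"offset":[0,0,-0.4],"yaw":0},{"offset":[0,0,-0.4],"yaw":0},{"offset":[0,0,-0.4],"yaw":0},{"offset":[0,0,-0.4],"yaw":0},{"offset":[0,0,-0.4],"yaw":0},{"offset":[0,0,-0.4],"yaw":0}]'
python3 avg.py
```

```text
t: 26.67
ee_pos: [0.5902, 0.0356, 0.1777]
tcp_rot: [-0.771, -3.046, -0.0]
wrist_force: [1.3, 1.4, -2.4]
finger_gap: 0.182
avg [ 0.6   1.39 -2.24] [0.5902 0.0356 0.1778]
t: 27.8
ee_pos: [0.5902, 0.0356, 0.1817]
tcp_rot: [-0.771, -3.046, 0.0]
wrist_force: [0.6, 0.3, -3.9]
finger_gap: 0.181
avg [ 0.03  0.12 -4.29] [0.5902 0.0356 0.1817]
```

```bash
cat > fit.py <<'E'
from h import *
np.set_printoptions(precision=4,suppress=True)
T=np.linspace(0,2*np.pi,120,endpoint=False)
from scipy.ndimage import map_coordinates as mc
def score(c,g,x,y,circ):
    s=0
    for r,z,sg in circ:
        def I(rr): 
            P=np.array([proj(c,[x+rr*np.cos(t),y+rr*np.sin(t),z]) for t in T]);return mc(g,[P[:,1],P[:,0]],order=1)
        d=I(r+.0015)-I(r-.0015); s+=np.mean(np.minimum(np.abs(d),25)) if sg==0 else np.mean(np.clip(sg*d,-25,25))
    return s
def best(c,g,x0,y0,circ,w=.008):
    for st in(.002,.0005):
        n=int(w/st);gr=[(score(c,g,x0+i*st,y0+j*st,circ),x0+i*st,y0+j*st) for i in range(-n,n+1) for j in range(-n,n+1)]
        m=max(gr);x0,y0=m[1:];w=.002
    return np.array(m)
if __name__=='__main__':
  for n in('top','scene'):
    c=env.read_camera(n);g=cv2.GaussianBlur(cv2.cvtColor(cv2.imread(f'pics/{n}0.png'),cv2.COLOR_BGR2GRAY),(0,0),.7).astype(float)
    a=best(c,g,.569,-.119,[(.046,.056,0)]);b=best(c,g,.590,.0345,[(.048,.03,0),(.041,.03,0)])
    print(n,'lid',a,'rest',b,'TCP target',np.array([.5691,-.119])+b[1:]-a[1:])
E
python3 fit.py
```

```text
top lid [17.8805  0.5745 -0.1155] rest [26.0415  0.591   0.028 ] TCP target [0.5856 0.0245]
scene lid [16.9768  0.5715 -0.1165] rest [44.1553  0.5875  0.0325] TCP target [0.5851 0.03  ]
```

```bash
python3 -m inch '[{"offset":[0,0,-0.4],"yaw":0},{"offset":[0,0,-0.9],"yaw":0},{"offset":[0,0,-1.4],"yaw":0},{"offset":[0,0,-1.6],"yaw":0},{"offset":[0,0.1,-1.6],"yaw":0},{"offset":[0,0.2,-1.6],"yaw":0},{"offset":[0,0.3,-1.6],"yaw":0},{"offset":[0,0.3,-1.6],"yaw":0},{"offset":[0,0.3,-1.6],"yaw":0},{"offset":[0,0.3,-1.6],"yaw":0}]'
python3 avg.py
python3 -m inch '[{"offset":[0,0,0.2],"yaw":0},{"offset":[0,0,0.5],"yaw":0},{"offset":[0,0,0.8],"yaw":0},{"offset":[0,0,1.1],"yaw":0},{"offset":[0,0,1.4],"yaw":0},{"offset":[0,0,1.6],"yaw":0},{"offset":[0,0,1.8],"yaw":0},{"offset":[0,0,2.0],"yaw":0},{"offset":[0,0,2.0],"yaw":0},{"offset":[0,0,2.0],"yaw":0}]'
python3 avg.py
```

```text
t: 29.03
ee_pos: [0.5916, 0.0382, 0.1976]
tcp_rot: [-0.77, -3.045, 0.0]
wrist_force: [0.6, 0.7, -3.7]
finger_gap: 0.179
avg [ 0.12  0.19 -4.12] [0.5916 0.0382 0.1977]
t: 30.17
ee_pos: [0.5916, 0.0382, 0.1777]
tcp_rot: [-0.771, -3.046, 0.0]
wrist_force: [0.6, -0.2, -4.0]
finger_gap: 0.178
avg [ 0.2   0.01 -3.96] [0.5917 0.0383 0.1778]
```

```bash
python3 -m inch '[{"offset":[0,0,0.1],"yaw":0},{"offset":[0,0,0.2],"yaw":0},{"offset":[0,0,0.3],"yaw":0},{"offset":[0,0,0.3],"yaw":0},{"offset":[0,0,0.3],"yaw":0},{"offset":[0,0,0.3],"yaw":0},{"offset":[0,0,0.3],"yaw":0},{"offset":[0,0,0.3],"yaw":0},{"offset":[0,0,0.3],"yaw":0},{"offset":[0,0,0.3],"yaw":0}]'
python3 avg.py
python3 -m inch '[{"offset":[0,0,0.1],"yaw":0},{"offset":[0,0,0.2],"yaw":0},{"offset":[0,0,0.3],"yaw":0},{"offset":[0,0,0.4],"yaw":0},{"offset":[0,0,0.4],"yaw":0},{"offset":[0,0,0.4],"yaw":0},{"offset":[0,0,0.4],"yaw":0},{"offset":[0,0,0.4],"yaw":0},{"offset":[0,0,0.4],"yaw":0},{"offset":[0,0,0.4],"yaw":0}]'
python3 avg.py
```

```text
t: 31.3
ee_pos: [0.5916, 0.0383, 0.1748]
tcp_rot: [0.771, 3.046, 0.0]
wrist_force: [-0.5, 1.1, -5.1]
finger_gap: 0.173
avg [-0.07  0.11 -4.46] [0.5916 0.0383 0.1748]
t: 32.43
ee_pos: [0.5916, 0.0382, 0.1708]
tcp_rot: [0.771, 3.045, 0.0]
wrist_force: [0.3, 0.7, -0.8]
finger_gap: 0.18
avg [ 0.38 -0.22 -1.37] [0.5916 0.0382 0.1708]
```

```bash
python3 -m inch '[{"offset":[0,0,0.2],"yaw":0},{"offset":[0,0,0.4],"yaw":0},{"offset":[0,0,0.6],"yaw":0},{"offset":[0,0,0.8],"yaw":0},{"offset":[0,0,0.93],"yaw":0},{"offset":[0,0,0.93],"yaw":0},{"offset":[0,-0.1,0.93],"yaw":0},{"offset":[0,-0.3,0.93],"yaw":0},{"offset":[0,-0.6,0.93],"yaw":0},{"offset":[0,-0.6,0.93],"yaw":0}]'
python3 avg.py
```

```text
t: 33.57
ee_pos: [0.5886, 0.0325, 0.1616]
tcp_rot: [0.771, 3.045, -0.0]
wrist_force: [-0.9, -0.0, -1.8]
finger_gap: 0.179
avg [ 0.3   0.09 -1.36] [0.5888 0.033  0.1615]
```

```bash
python3 -m inch '[{"offset":[0,-0.4,0],"yaw":0},{"offset":[0,-0.8,0],"yaw":0},{"offset":[0,-1.4,0],"yaw":0},{"offset":[0,-2.2,0],"yaw":0},{"offset":[0,-3,0],"yaw":0},{"offset":[0,-3.8,0],"yaw":0},{"offset":[0,-4.3,0],"yaw":0},{"offset":[0,-4.6,0],"yaw":0},{"offset":[0,-4.6,0],"yaw":0},{"offset":[0,-4.6,0],"yaw":0}]'
python3 avg.py
python3 -m inch '[{"offset":[0,0,-1],"yaw":0},{"offset":[0,0,-2],"yaw":0},{"offset":[0,0,-4],"yaw":0},{"offset":[0,0,-6],"yaw":0},{"offset":[0,0,-8],"yaw":0},{"offset":[0,0,-9],"yaw":0},{"offset":[0,0,-9],"yaw":0},{"offset":[0,0,-9],"yaw":0},{"offset":[0,0,-9],"yaw":0},{"offset":[0,0,-9],"yaw":0}]'
python3 - <<'E'
from h import *
for n in('scene','top'):
    c=env.read_camera(n); cv2.imwrite(f'pics/{n}9.png',c['color'])
    print(n,[(np.round(d['rect'],1),round(d['confidence'],2)) for d in env.look_for(n,'lid')[:2]])
    for z in(.030,.037):
        L=np.array([.5912,.0375,z]);P=np.array([proj(c,L+[.046*np.cos(t),.046*np.sin(t),h]) for t in np.linspace(0,6.28,60) for h in(0,.006)]+[proj(c,L+[-.88*q,.476*q,.0365]) for q in(-.03,.03)])
        print(z,(P.max(0)+P.min(0))/2,P.max(0)-P.min(0))
s=env.state();M=R.from_rotvec(s['tcp_rot']).as_matrix();print(M.round(4),s['ee_pos'],s['joints'])
E
```

```text
t: 34.7
ee_pos: [0.5669, -0.0076, 0.1615]
tcp_rot: [0.771, 3.045, 0.0]
wrist_force: [-0.3, -0.2, -0.7]
finger_gap: 0.178
avg [-0.   -0.08 -1.87] [ 0.567  -0.0073  0.1614]
t: 35.83
ee_pos: [0.5666, -0.0074, 0.2506]
tcp_rot: [-0.77, -3.044, 0.0]
wrist_force: [-0.3, 0.5, -1.8]
finger_gap: 0.183
scene [(array([289.2, 212.6,  43.2,  28. ]), 0.92)]
0.03 [289.61741505 212.57152402] [42.20419571 31.12590391]
0.037 [289.57385486 210.06188086] [42.37174861 31.19622393]
top [(array([263.9, 226. ,  38.9,  22.2]), 0.93)]
0.03 [269.47995351 216.31051745] [47.09099455 46.6013441 ]
0.037 [269.10173554 215.69264438] [47.446128   46.93927059]
[[-8.797e-01  4.756e-01 -9.000e-04]
 [ 4.756e-01  8.797e-01  2.000e-04]
 [ 9.000e-04 -3.000e-04 -1.000e+00]] [ 0.56681638 -0.00749382  0.25098681] [-2.22007034e-01  4.09960231e-01  1.24649101e+00 -1.60597017e-05
  1.48606330e+00 -1.29720041e+00]
```

```bash
python3 -m inch '[{"offset":[1,-0.2,0],"yaw":6.8},{"offset":[2.4,-0.5,0],"yaw":13.7},{"offset":[4,-0.9,0],"yaw":20.6},{"offset":[5.6,-1.3,0],"yaw":27.5},{"offset":[7.2,-1.7,0],"yaw":34.4},{"offset":[8.8,-2.1,0],"yaw":41.3},{"offset":[10.2,-2.4,0],"yaw":48.2},{"offset":[11.2,-2.6,0],"yaw":55.1},{"offset":[11.8,-2.7,0],"yaw":62},{"offset":[12.05,-2.78,0],"yaw":68.6}]'
python3 -m inch '[{"offset":[0,0,1],"yaw":0},{"offset":[0,0,2.5],"yaw":0},{"offset":[0,0,4],"yaw":0},{"offset":[0,0,5.5],"yaw":0},{"offset":[0,0,6.5],"yaw":0},{"offset":[0,0,7],"yaw":0},{"offset":[0,0,7],"yaw":0},{"offset":[0,0,7],"yaw":0},{"offset":[0,0,7],"yaw":0},{"offset":[0,0,7],"yaw":0}]'
python3 avg.py; python3 -c "
from h import *
M=R.from_rotvec(env.state()['tcp_rot']).as_matrix();print(M.round(4),np.degrees(np.arctan2(M[1,1],M[0,1])))"
```

```text
t: 36.87
ee_pos: [0.4468, 0.0257, 0.2515]
tcp_rot: [-2.359, -2.075, 0.0]
wrist_force: [-0.0, 0.1, -1.0]
finger_gap: 0.179
t: 37.7
ee_pos: [0.448, 0.0253, 0.1821]
tcp_rot: [2.352, 2.081, 0.001]
wrist_force: [-0.1, -0.1, -1.3]
finger_gap: 0.181
avg [-0.26 -0.11 -1.72] [0.4477 0.0254 0.1816]
[[ 1.218e-01  9.926e-01  3.000e-04]
 [ 9.926e-01 -1.218e-01 -0.000e+00]
 [-0.000e+00  3.000e-04 -1.000e+00]] -6.996840412075518
```

```bash
python3 -m inch '[{"offset":[0,0,0.5],"yaw":0},{"offset":[0,0,1],"yaw":0},{"offset":[0,0,1.5],"yaw":0},{"offset":[0,0,2],"yaw":0},{"offset":[0,0,2.4],"yaw":0},{"offset":[0,0,2.8],"yaw":0},{"offset":[0,0,3],"yaw":0},{"offset":[0,0,3],"yaw":0},{"offset":[0,0,3],"yaw":0},{"offset":[0,0,3],"yaw":0}]'
python3 avg.py
```

```text
t: 38.83
ee_pos: [0.4478, 0.0253, 0.1516]
tcp_rot: [2.353, 2.082, 0.0]
wrist_force: [-0.4, -0.1, -2.3]
finger_gap: 0.176
avg [-0.21 -0.27 -1.19] [0.4477 0.0253 0.1515]
```

```bash
python3 -m inch '[{"offset":[0,0,0.5],"yaw":0},{"offset":[0,0,1],"yaw":0},{"offset":[0,0,1.5],"yaw":0},{"offset":[0,0,2],"yaw":0},{"offset":[0,0,2.3],"yaw":0},{"offset":[0,0,2.5],"yaw":0},{"offset":[0,0,2.6],"yaw":0},{"offset":[0,0,2.65],"yaw":0},{"offset":[0,0,2.65],"yaw":0},{"offset":[0,0,2.65],"yaw":0}]'
python3 avg.py
```

```text
t: 39.97
ee_pos: [0.4478, 0.0253, 0.1251]
tcp_rot: [2.353, 2.082, 0.0]
wrist_force: [-0.1, -0.1, -1.9]
finger_gap: 0.177
avg [ 0.17 -0.39 -1.65] [0.4477 0.0253 0.125 ]
```

```bash
python3 -m inch '[{"offset":[0,0,0.03],"yaw":0},{"offset":[0,0,0.06],"yaw":0},{"offset":[0,0,0.08],"yaw":0},{"offset":[0,0,0.08],"yaw":0},{"offset":[0,0,0.08],"yaw":0},{"offset":[0,0,0.08],"yaw":0},{"offset":[0,0,0.08],"yaw":0},{"offset":[0,0,0.08],"yaw":0},{"offset":[0,0,0.08],"yaw":0},{"offset":[0,0,0.08],"yaw":0}]'
python3 avg.py
```

```text
t: 41.1
ee_pos: [0.4478, 0.0253, 0.1247]
tcp_rot: [2.352, 2.081, 0.001]
wrist_force: [-1.3, -0.4, 6.2]
finger_gap: 0.178
avg [-1.32  0.26  5.71] [0.4478 0.0253 0.1247]
```

```bash
python3 -m inch '[{"offset":[0,0,-0.05],"yaw":0},{"offset":[0,0,-0.05],"yaw":0},{"offset":[0,0,-0.05],"yaw":0},{"offset":[0,0,-0.05],"yaw":0},{"offset":[0,0,-0.05],"yaw":0},{"offset":[0,0,-0.05],"yaw":0},{"offset":[0,0,-0.05],"yaw":0},{"offset":[0,0,-0.05],"yaw":0},{"offset":[0,0,-0.05],"yaw":0},{"offset":[0,0,-0.05],"yaw":0}]' 1
python3 -m inch '[{"offset":[0,0,0],"yaw":0},{"offset":[0,0,0],"yaw":0},{"offset":[0,0,0],"yaw":0},{"offset":[0,0,0],"yaw":0},{"offset":[0,0,0],"yaw":0},{"offset":[0,0,-1],"yaw":0},{"offset":[0,0,-3],"yaw":0},{"offset":[0,0,-6],"yaw":0},{"offset":[0,0,-9],"yaw":0},{"offset":[0,0,-12],"yaw":0}]'
python3 -m inch '[{"offset":[0,0,-2],"yaw":0},{"offset":[0,0,-4],"yaw":0},{"offset":[0,0,-4],"yaw":0},{"offset":[0,0,-4],"yaw":0},{"offset":[0,0,-4],"yaw":0},{"offset":[0,0,-4],"yaw":0},{"offset":[0,0,-4],"yaw":0},{"offset":[0,0,-4],"yaw":0},{"offset":[0,0,-4],"yaw":0},{"offset":[0,0,-4],"yaw":0}]'
python3 avg.py
python3 - <<'E'
from h import *
for n in('scene','top'):
    c=env.read_camera(n); cv2.imwrite(f'pics/{n}10.png',c['color'])
    d=cv2.absdiff(c['color'],cv2.imread(f'pics/{n}0.png')).max(2)
    for o in ('lifter','lid','stamp','oil_bottle','gauge_block'): print(n,o,[(np.round(d['rect'],1),round(d['confidence'],2)) for d in env.look_for(n,o)[:1]])
    if n=='scene':
        print('stand region diff',d[195:285,225:285].mean(),(d[195:285,240:262]>40).sum())
        for q in((.4478,.0253,.169),(.4478,.0253,.099)):print(proj(c,q))
E
```

```text
t: 42.23
ee_pos: [0.4477, 0.0254, 0.1246]
tcp_rot: [-2.353, -2.082, 0.0]
wrist_force: [0.5, 1.2, -1.1]
finger_gap: 0.911
t: 43.07
ee_pos: [0.4473, 0.0255, 0.246]
tcp_rot: [-2.353, -2.082, 0.0]
wrist_force: [0.6, 0.3, 0.2]
finger_gap: 0.999
t: 43.9
ee_pos: [0.4477, 0.0253, 0.2844]
tcp_rot: [-2.353, -2.081, 0.0]
wrist_force: [0.1, 0.9, -0.1]
finger_gap: 1.0
avg [-0.01  0.3   0.2 ] [0.4477 0.0254 0.2846]
scene lifter [(array([249.9, 231.1,  11.8,  64.3]), 0.58)]
scene lid [(array([289.6, 212.4,  40.6,  29.9]), 0.61)]
scene stamp [(array([338.3, 284.4,  12.4,  25.5]), 0.53)]
scene oil_bottle [(array([337.6, 180.8,  16.6,  27.3]), 0.64)]
scene gauge_block [(array([360. , 198.7,  25.3,  18.6]), 0.54)]
stand region diff 9.907407407407407 6
[249.69916539 200.69801123]
[251.99432029 229.27542346]
top lifter []
top lid [(array([269.8, 208.4,  44.2,  27.1]), 0.73)]
top stamp [(array([364.7, 275.5,  13.8,  11.3]), 0.56)]
top oil_bottle [(array([280.6, 138.7,   7.6,  19.6]), 0.78)]
top gauge_block [(array([314.9, 149.2,  27.5,  22.3]), 0.88)]
```

Run:
```python
from fit import *
c=env.read_camera('scene');g=cv2.GaussianBlur(cv2.cvtColor(c['color'],cv2.COLOR_BGR2GRAY),(0,0),.7).astype(float)
print('lid now',best(c,g,.591,.037,[(.046,.036,0)]),'plausible if ~',17)
env.sign_off()
```

```text
lid now [18.5928  0.5915  0.0415] plausible if ~ 17
the job is handed in; nothing more can be done
```

I handed the job in at about 44 s of the 72 s allowed. The lid is on its rest and the lifter is back in its stand, but I could not look at the end state. My 12 picture views were used up, so the last checks are numbers only.

- **Freeing the lid:** I hooked the loop and turned the lid anticlockwise, mostly in 8° steps, with a light pull of about 6–8 N after each. It let go at about 76° of hook turn and lifted off freely, with the wrist showing only the weight of the lifter and lid.
- **First attempt to set it down:** this caught on the ring. The weight came off about 7 mm too high, with a sideways force. I raised the lid, shifted it 3 mm and lowered it again.
- **Second attempt:** the load stayed full down to 2 mm above the expected seat height and was gone 2 mm below it. The lifter then unhooked without resistance.
- **Lid seated:** in the side camera, the lid's outline centre matched a lid at rest height to within half a pixel. A separate circle fit put its centre about 4 mm off in y from where I lowered it. That fit was unreliable on the pot and rest earlier too, so I gave it little weight. I did not check flatness independently.
- **Lifter returned:** its area in the side camera is nearly identical to the starting picture, with 6 pixels changed noticeably. The gripper is open, clear above it, and the wrist force is about zero.
- **Bystanders:** the detected positions of the stamp, oil bottle and gauge block are within about 2 pixels of the start. No force I read came near the limits.

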